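Start the bench glass grinder

TASK

Start the glass grinder with the fingers: press the raised front half of the white rocker right down so that it stays on, then push the blue water-pump button fully home so that it stays down, and last press the green run button fully down and keep it pressed. The program finishes while the fingers are still holding the green button down; nothing is grasped. Do not press the red stop button or press the controls out of order, and leave the things lying on and around the grinder where they are.

Things in the scene. Friction and masses are not known exactly. Their poses are not given: they have to be found in the camera images.
- grinder: Glass grinder fixed on the table, 264x340 mm. Front (-x): flat grey control deck, 110 mm deep, 60 mm high, with four control plates in a row 76 mm apart along y, in an order that changes. Behind: black basin, bed at 74 mm (centre x = +131 mm), 36 mm spindle amid it, splash guard to 133 mm at the back. Origin: on the table below the deck's middle; x to the back, z up.
- mains_base: Black plate 78x60x8 mm (x, y, z) with two low cheeks (to 13 mm above the deck) beside the white rocker it carries; fixed on the deck. Origin: centre of its underside, on the deck; axes parallel to the grinder's.
- mains_press (a point): Point to press on the white rocker: green dot on top of its front (-x) half, 22 mm from the pivot; moves with it. Off: front half slopes up forward at 0.4 rad, rear half level, point 25 mm above the deck. On: front half level, point 16 mm above the deck. Rocker 32 mm wide, a V of two flat 30 mm halves; pivot along y, 16 mm above the deck.
- mains (a joint): Angle of the white rocker, rad: 0 = off, 0.4 = fully on (front half pressed down to level). Stiff with friction (about 3 to 4 N at the press point), stays where it is left. It starts between 0 and 0.05.
- pump_base: Black plate 78x60x8 mm with a silver bezel (42 mm across, 12 mm above the deck) that carries the blue pump button; fixed on the deck. Origin: centre of its underside; axes parallel to the grinder's.
- pump_top (a point): Centre of the flat top of the blue button, 32 mm across; about 24 mm above the deck when up, 16 mm when fully down. Moves with the button.
- pump (a joint): How far the blue button is pushed down, m: 0 = up, 0.008 = fully home. Moves against about 3 N of friction and stays where it is left, so it stays down. It starts between 0 and 0.001.
- run_base: Black plate 78x60x8 mm with a silver bezel (42 mm across, 12 mm above the deck) that carries the green run button; fixed on the deck. Origin: centre of its underside; axes parallel to the grinder's.
- run_top (a point): Centre of the flat top of the green button, 32 mm across; 24 mm above the deck when up, 16 mm when fully down. Moves with the button.
- run (a joint): How far the green button is pressed, m: 0 = up, 0.008 = fully down. Spring-loaded, 2 N at the top rising to 6 N at the bottom; comes up again when let go.
- stop_base: Yellow plate 78x60x8 mm that carries the red stop button; fixed on the deck. Origin: centre of its underside; axes parallel to the grinder's.
- stop_top (a point): Top centre of the red mushroom-shaped stop button, 40 mm across, 33 mm above the deck. Not to be pressed.
- stop (a joint): How far the red button is pressed, m: 0 = up, 0.008 = down. Spring-loaded, 4 to 8 N.
- tape: Loose roll of masking tape, 111 mm across, 25 mm high, lying on the left (+y) part of the grinding bed. Origin: centre of its underside. Leave it alone.
- tweezers_b: Loose steel tweezers, 15x125x8 mm, lying on the right (-y) part of the grinding bed. Origin: centre of the underside. Leave them alone.
- glue_bottle: Loose white glue bottle with red tip, 59 mm across, 152 mm high, standing on the table to the right of the grinder. Origin: centre of its underside. Leave it alone.
- nippers: Loose tile nippers with red grips, 61x188x14 mm, lying on the table to the right of the grinder. Origin: centre of the underside. Leave them alone.

How it is judged:
By the outcome, as a careful person would: the job done as asked, in the order asked, and still so for the second after the job is handed in, while the arm keeps its last pose, push and grip.
It also fails if it takes over 40 s, if anything falls off the work surface, if the arm or the gripper's body presses on something with over 40 N, if the wrist force passes 120 N, or if a joint passes its speed limit or range.

ROBOT

A 6-joint arm with a two-finger parallel gripper is mounted at the origin on a cart in front of the work surface, level with it; the furniture and walls round the work are solid. World frame = base frame: x ahead of the robot, y to its left, z up, the work surface at z = 0. Lengths are in m, angles in rad, forces in N, time in s.
With the tool pointing down it reaches from about 0.4 to 0.925 m from the base axis. Payload 12.5 kg.
Tool frame: the origin (TCP) lies midway between the tips of the shut fingers; the grasp point (between the pads) lies bot.grip_point_offset behind it (bot.grip_point_offset is the distance from the TCP to the grasp point, in m); z points along the fingers, y is the line along which they close (so a half turn about z gives the same grasp; the last joint's range is limited). The gripper opens to 95 mm and grips with 3 to 60 N. Pads are 20 mm wide; open, the fingers measure 119 mm over their backs; the gripper's body (75 mm by 180 mm) begins 59 mm behind the grasp point.
Start: joints at [-1.383, 0.491, 1.559, -0, 1.092, -0.106], TCP at [0.181, -0.598, 0.215] pointing down, gripper open.
Joint ranges: [-3.1, 3.1], [-0.84, 2.19], [0.05, 2.79], [-1.13, 4.28], [0.06, 2.93], [-2.69, 2.69]. Speed limits (rad/s): [2.22, 2.22, 2.79, 3.14, 3.14, 3.14].

INTERFACE

Orientations are given as a unit quaternion [x, y, z, w].
In Python, from workcell import monitor, camera, get_calibration, ticket, bot gives the robot as it stands.
- The arm moves only by the shell command python3 -m jog 'ROWS' [FORCE]. ROWS is JSON, a list of rows, each a list of 5 numbers: the shift along the tool's x, y, z in mm, then the turn about the tool's z in rad, then the opening, from -1 (shut) to 1 (fully open), so that 0 is half open. In form: [[x, y, z, yaw, grip], ...]. A call has 1 to 12 rows; each row shifts and turns the commanded pose from where the row before left it, along the tool's axes as they then stand; what a row does not reach is not made up. A row lasts 1/10 s, in which the tool goes at most 50 mm and 8.59 degrees, less where a joint would pass 70% of its speed; a pose out of reach is approached as far as the arm can. A call with a gripper value outside its range is refused whole. The fingers move at their own pace and stop on an object; FORCE is the grip in N (left out, the last holds). Time passes only in rows, so rows that do not move let the fingers close. It gives the time, the measured TCP pose, the force, the opening and the grip force at its end, in the units of the state.
- monitor.read_state(): the state, without advancing time (a new reading comes with each control period).
- camera(name): name is "scene" or "top"; returns the picture (384x512x3 uint8, red, green, blue); there is no depth.
- get_calibration(name): a dict with "K" (3x3 intrinsics, pixels), "xyz" and "attitude" of the camera in the world. Camera axes: x right, y down, z forward; pixel columns grow to the right and rows downward; lengths in m; the calibration is good to about 2 mm. A picture is of the moment at which its call begins. get_calibration takes no time and is no camera call.
- ticket.finish_job(): hands the job in; it is judged then, once.
The state is a dict: "time_s": time; "q": joint angles; "joint_vel": joint speeds; "tau": joint torques, N m; "tool_pos": TCP position; "eef_rot": TCP orientation; "contact_force": force on the tool from outside, world axes, zero at the start; "ft_torque": the same for the moment, N m; "grip_width": finger opening in m; "finger_force": force on a finger pad.
Only numpy, scipy, OpenCV 4.12 (cv2) and the standard library are available. Lean on these libraries where they do the work, as an engineer would, in place of code of your own. Each camera call takes 0.05 s, during which the arm holds its last target. There are 200 camera calls.

## Working session

There is one attempt and no reset: what is moved stays moved. The work goes in short steps, Python scripts to look and compute and a shell command to move; the robot and the scene stay as the last step left them, time stands still between calls to the robot, and variables do not carry over. Pictures are saved under pics/ and viewed, at most 10 in all, crops included, and the job is handed in when it is done.

```bash
mkdir -p pics
python3 - <<'E'
from workcell import monitor,camera,get_calibration,bot
import cv2,numpy as np
for n in("top","scene"):
    c=get_calibration(n);print(n,np.array(c["K"]).round(1).tolist(),c["xyz"],c["attitude"])
    cv2.imwrite(f"pics/{n}0.png",cv2.resize(camera(n)[:,:,::-1],(800,600),interpolation=cv2.INTER_CUBIC))
s=monitor.read_state();print(s,bot.grip_point_offset)
E
```

```text
top [[371.8, 0.0, 253.8], [0.0, 371.8, 189.5], [0.0, 0.0, 1.0]] [ 0.3962636  -0.14074873  1.01246288] [-0.69992508  0.70751933 -0.06687673  0.07105476]
scene [[358.3, 0.0, 256.6], [0.0, 358.3, 190.1], [0.0, 0.0, 1.0]] [0.17944802 0.62337658 0.6370259 ] [-0.20576314  0.85079019 -0.46770047  0.12277563]
{'time_s': 0.1, 'q': array([-1.38261578e+00,  4.91487185e-01,  1.55938478e+00, -1.19908528e-06,
        1.09169529e+00, -1.05575460e-01]), 'joint_vel': array([ 0.0006434 , -0.00123675, -0.00296172, -0.00058771, -0.00106052,
        0.00020737]), 'tau': array([ 1.64351539e-03, -6.13623834e+01, -2.58606201e+01,  6.93341601e-02,
        4.69962310e-02, -5.99231180e-05]), 'tool_pos': array([ 0.18096465, -0.59800666,  0.21412898]), 'eef_rot': array([ 9.89232646e-01,  1.46350727e-01, -2.06525841e-05, -4.86865464e-04]), 'contact_force': array([-0.17437811, -1.22749454, -0.08639367]), 'ft_torque': array([-0.00133629, -0.0103805 , -0.03003464]), 'finger_force': 0.0, 'grip_width': 0.0953988526243988} 0.0188
```

View pics/top0.png

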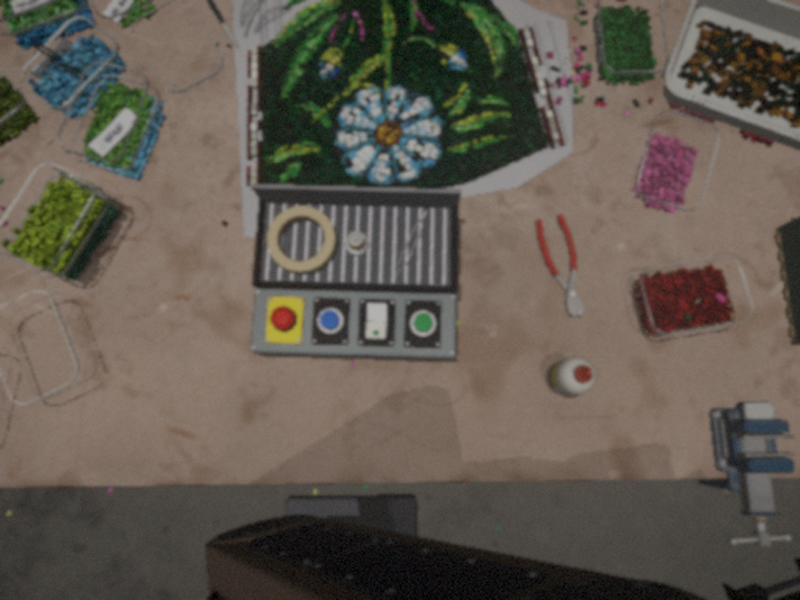

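View pics/scene0.png

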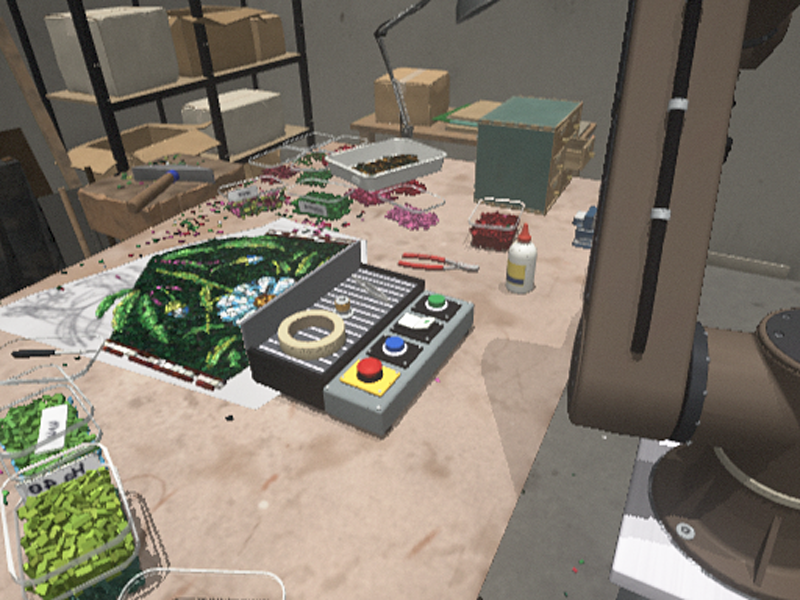

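Top view: the order from +y is red (283,319), blue (330,320), white rocker (376,320), green (423,322). The bottle and nippers are to the right. I'll enlarge for precise pixels.

Run:
```python
from workcell import camera
import cv2,numpy as np
a=np.mean([camera("top").astype(float) for _ in range(4)],0).astype(np.uint8)[180:232,157:297,::-1]
b=camera("scene")[182:257,215:310,::-1]
cv2.imwrite("pics/t1.png",cv2.resize(a,None,fx=5,fy=5,interpolation=cv2.INTER_CUBIC))
cv2.imwrite("pics/s1.png",cv2.resize(b,None,fx=8,fy=8,interpolation=cv2.INTER_CUBIC))
```

```text
(no output)
```

View pics/t1.png

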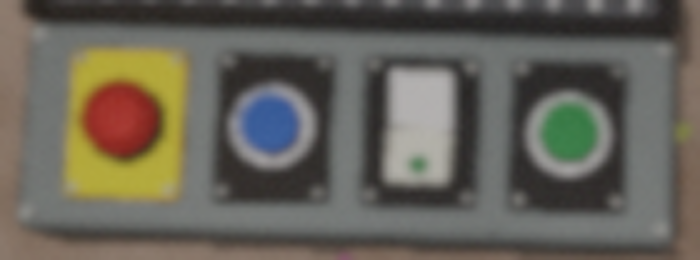

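View pics/s1.png

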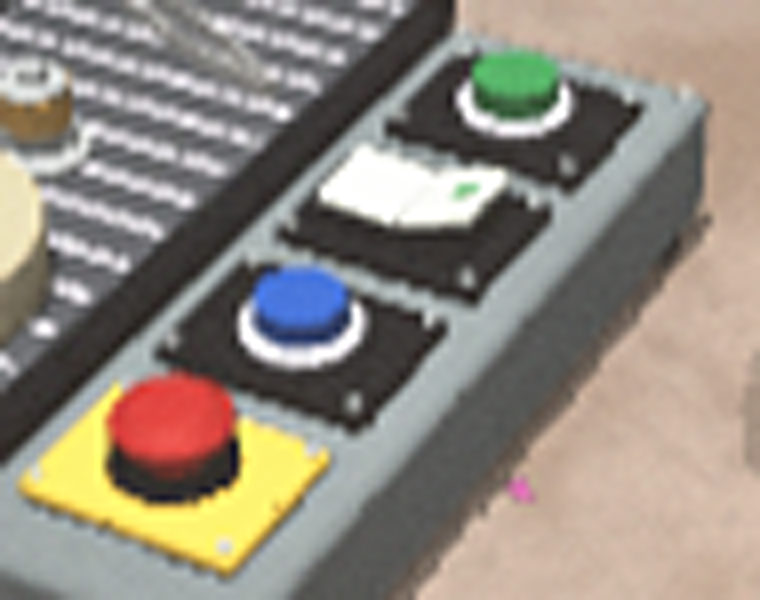

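Top crop: blue (270,124), dot (418,164), green (570,131), red (121,119). Scene crop: blue top (301,292), green top (515,75), dot (466,190), red (172,408).

```bash
cat > h.py <<'E'
import numpy as np
from workcell import get_calibration
from scipy.spatial.transform import Rotation as R
def ray(n,u,v):
    c=get_calibration(n);d=R.from_quat(c["attitude"]).as_matrix()@np.linalg.solve(np.array(c["K"]),[u,v,1]);return np.array(c["xyz"]),d
def atz(n,u,v,z):
    p,d=ray(n,u,v);return p+d*(z-p[2])/d[2]
E
python3 - <<'E'
from h import *
from workcell import monitor
T=dict(red=(121,119),blue=(270,124),dot=(418,164),green=(570,131))
S=dict(red=(172,408),blue=(301,292),dot=(466,190),green=(515,75))
Z=dict(red=.093,blue=.084,dot=.085,green=.084)
for k in T:
    t=(157+(T[k][0]+.5)/5-.5,180+(T[k][1]+.5)/5-.5);s=(215+(S[k][0]+.5)/8-.5,182+(S[k][1]+.5)/8-.5)
    p,d=ray("top",*t);q,e=ray("scene",*s)
    x=np.linalg.lstsq(np.c_[d,-e],q-p,rcond=None)[0];a,b=p+d*x[0],q+e*x[1]
    print(k,atz("top",*t,Z[k]).round(4),atz("scene",*s,Z[k]).round(4),"tri",((a+b)/2).round(4),np.linalg.norm(a-b).round(4))
s=monitor.read_state();r=R.from_quat(s["eef_rot"]).as_matrix();print(r.round(3))
E
```

```text
red [0.5447 0.0472 0.093 ] [0.5447 0.0533 0.093 ] tri [0.5465 0.0485 0.0886] 0.0023
blue [ 0.5428 -0.0265  0.084 ] [ 0.5436 -0.0258  0.084 ] tri [ 0.5433 -0.0263  0.0836] 0.001
dot [ 0.5215 -0.1013  0.085 ] [ 0.5202 -0.1003  0.085 ] tri [ 0.5212 -0.1014  0.0841] 0.0008
green [ 0.5375 -0.1781  0.084 ] [ 0.5364 -0.1752  0.084 ] tri [ 0.5378 -0.1782  0.082 ] 0.0001
[[ 0.957  0.29  -0.   ]
 [ 0.29  -0.957  0.   ]
 [ 0.    -0.    -1.   ]]
```

```bash
python3 -m jog '[[0,0,0,0.11,-1],[0,0,0,0.11,-1],[0,0,0,0.11,-1],[24,-38,0,0,-1],[24,-38,0,0,-1],[24,-38,0,0,-1],[24,-38,0,0,-1],[24,-38,0,0,-1],[24,-38,0,0,-1],[24,-38,0,0,-1],[24,-38,0,0,-1],[0,0,0,0,-1]]'
cat >> h.py <<'E'
def go(x,y):
    from workcell import monitor
    s=monitor.read_state();r=R.from_quat(s["eef_rot"]).as_matrix();p=s["tool_pos"]
    print("t",round(s["time_s"],2),"pos",p.round(4),"yaw",np.arctan2(r[1,0],r[0,0]).round(3),"d_tool mm",(1000*r.T@(np.array([x,y,p[2]])-p)).round(1),"F",s["contact_force"].round(2),"w",round(s["grip_width"],4))
E
python3 -c "from h import *;go(.5212,-.1012)"
```

```text
time_s: 1.55
tool_pos: [0.3858, -0.2978, 0.2149]
eef_rot: [1.0, -0.016, 0.0, -0.0]
contact_force: [-0.7, 0.8, -0.1]
grip_width: 0.0045
finger_force: 0.0
t 1.55 pos [ 0.3858 -0.2978  0.2149] yaw -0.032 d_tool mm [ 1.291e+02 -2.008e+02  1.000e-01] F [-0.75  0.85 -0.09] w 0.0045
```

```bash
python3 -m jog '[[24,-38,0,0,-1],[24,-38,0,0,-1],[24,-38,0,0,-1],[24,-38,0,0,-1],[24,-38,0,0,-1],[9,-11,0,0,-1],[0,0,30,0,-1],[0,0,35,0,-1],[0,0,30,0,-1],[0,0,0,0,-1],[0,0,0,0,-1]]'
python3 - <<'E'
from h import *;go(.5212,-.1012)
from workcell import camera
import cv2
b=camera("scene")[152:257,205:345,::-1]
cv2.imwrite("pics/s2.png",cv2.resize(b,None,fx=5.6,fy=5.6,interpolation=cv2.INTER_CUBIC))
E
```

```text
time_s: 2.65
tool_pos: [0.5202, -0.106, 0.1201]
eef_rot: [1.0, -0.018, -0.0, 0.0]
contact_force: [0.2, 0.1, 0.7]
grip_width: 0.0002
finger_force: 0.0
t 2.65 pos [ 0.5202 -0.106   0.1201] yaw -0.037 d_tool mm [ 0.8 -4.8 -0. ] F [0.2  0.09 0.67] w 0.0002
```

View pics/s2.png

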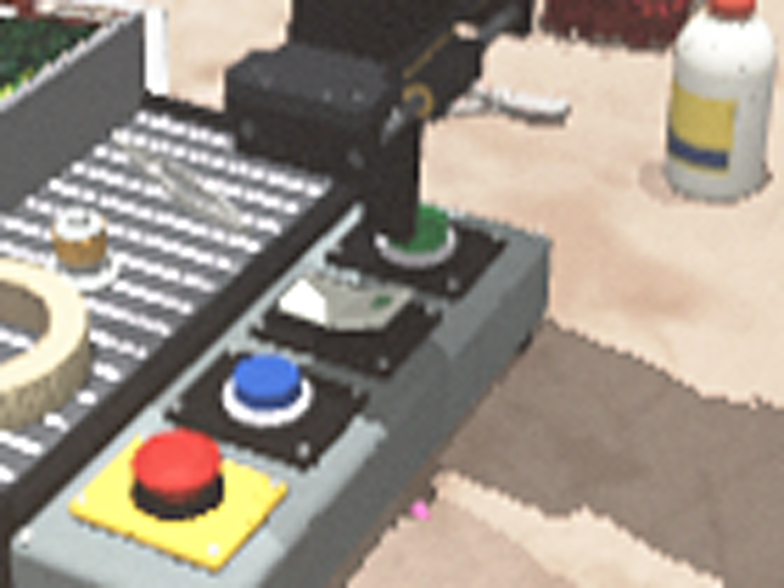

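The fingertips (395,235 in crop) hover over the rocker plate. I'll correct 5 mm in y and press down in two stages.

```bash
python3 -m jog '[[1,-5,0,0,-1],[0,0,15,0,-1],[0,0,13,0,-1],[0,0,5,0,-1],[0,0,4,0,-1],[0,0,3,0,-1],[0,0,2,0,-1],[0,0,0,0,-1],[0,0,0,0,-1]]'
python3 -c "from h import *;go(.5212,-.1012)"
```

```text
time_s: 3.6
tool_pos: [0.5217, -0.1003, 0.0778]
eef_rot: [1.0, -0.018, 0.001, 0.0]
contact_force: [-0.0, 0.3, -0.8]
grip_width: 0.0005
finger_force: 0.0
t 3.6 pos [ 0.5217 -0.1003  0.0778] yaw -0.036 d_tool mm [-0.5  0.9 -0. ] F [-0.    0.29 -0.84] w 0.0005
```

```bash
python3 -m jog '[[0,0,1,0,-1],[0,0,1,0,-1],[0,0,0,0,-1]]'; python3 -m jog '[[0,0,1,0,-1],[0,0,0,0,-1]]'
```

```text
time_s: 3.9
tool_pos: [0.5217, -0.1004, 0.0762]
eef_rot: [1.0, -0.018, 0.001, 0.0]
contact_force: [-0.9, -0.2, 7.4]
grip_width: 0.0005
finger_force: 3.8
time_s: 4.1
tool_pos: [0.5217, -0.1004, 0.076]
eef_rot: [1.0, -0.018, 0.001, 0.0]
contact_force: [-4.5, 0.8, 19.1]
grip_width: 0.0004
finger_force: 9.5
```

```bash
python3 -m jog '[[0,0,-10,0,-1],[0,0,-20,0,-1],[0,0,-15,0,-1],[9,-37,0,0,-1],[9,-37,0,0,-1],[0,0,0,0,-1],[0,0,0,0,-1]]'
python3 - <<'E'
from h import *;go(.543,-.0262)
from workcell import camera
import cv2
b=camera("scene")[152:257,205:345,::-1]
cv2.imwrite("pics/s3.png",cv2.resize(b,None,fx=5.6,fy=5.6,interpolation=cv2.INTER_CUBIC))
E
```

```text
time_s: 4.8
tool_pos: [0.542, -0.0264, 0.1197]
eef_rot: [1.0, -0.017, 0.0, 0.0]
contact_force: [0.2, 0.3, 0.4]
grip_width: 0.0003
finger_force: 0.0
t 4.8 pos [ 0.542  -0.0264  0.1197] yaw -0.034 d_tool mm [ 1.  -0.2  0. ] F [0.17 0.33 0.38] w 0.0003
```

View pics/s3.png

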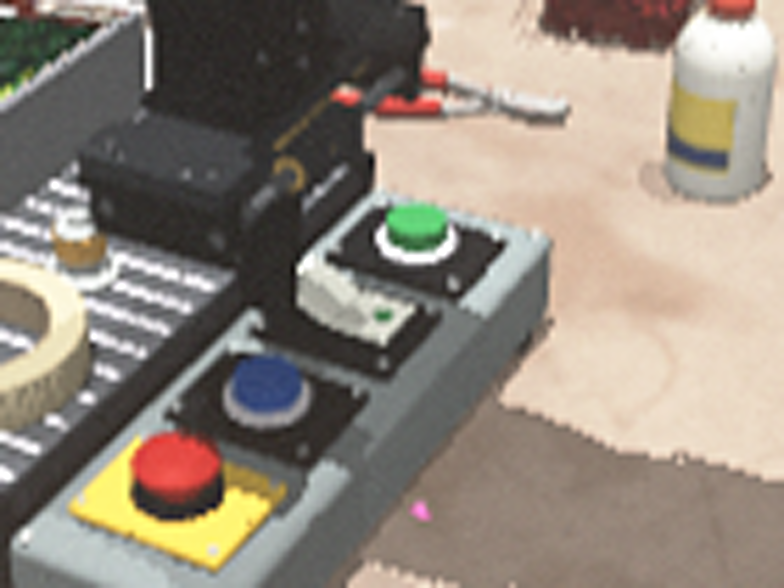

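The rocker now shows its front half level (dot at 385,315) and its rear half raised: it is on. Next is the blue button.

```bash
python3 -m jog '[[1,0,15,0,-1],[0,0,15,0,-1],[0,0,5,0,-1],[0,0,3,0,-1],[0,0,3,0,-1],[0,0,2,0,-1],[0,0,2,0,-1],[0,0,0,0,-1],[0,0,0,0,-1]]';python3 -m jog '[[0,0,1,0,-1],[0,0,0,0,-1]]'
```

```text
time_s: 5.75
tool_pos: [0.5432, -0.0273, 0.0761]
eef_rot: [1.0, -0.018, 0.001, 0.0]
contact_force: [-5.0, -3.6, 17.5]
grip_width: 0.0004
finger_force: 8.9
time_s: 5.95
tool_pos: [0.5432, -0.0273, 0.076]
eef_rot: [1.0, -0.018, 0.001, 0.0]
contact_force: [-9.7, -2.4, 28.6]
grip_width: 0.0003
finger_force: 14.7
```

```bash
python3 -m jog '[[0,0,-10,0,-1],[0,0,-20,0,-1],[0,0,-15,0,-1],[0,38,0,0,-1],[0,38,0,0,-1],[0,37,0,0,-1],[0,37,0,0,-1],[0,0,0,0,-1],[0,0,0,0,-1]]'
python3 - <<'E'
from h import *;go(.537,-.1775)
from workcell import camera
import cv2
b=camera("scene")[152:257,205:345,::-1]
cv2.imwrite("pics/s4.png",cv2.resize(b,None,fx=5.6,fy=5.6,interpolation=cv2.INTER_CUBIC))
E
```

```text
time_s: 6.85
tool_pos: [0.5375, -0.1773, 0.1187]
eef_rot: [1.0, -0.019, 0.0, -0.0]
contact_force: [-1.0, -0.1, 0.5]
grip_width: 0.0004
finger_force: 0.0
t 6.85 pos [ 0.5375 -0.1773  0.1187] yaw -0.038 d_tool mm [-0.5  0.2 -0. ] F [-0.97 -0.06  0.47] w 0.0004
```

View pics/s4.png

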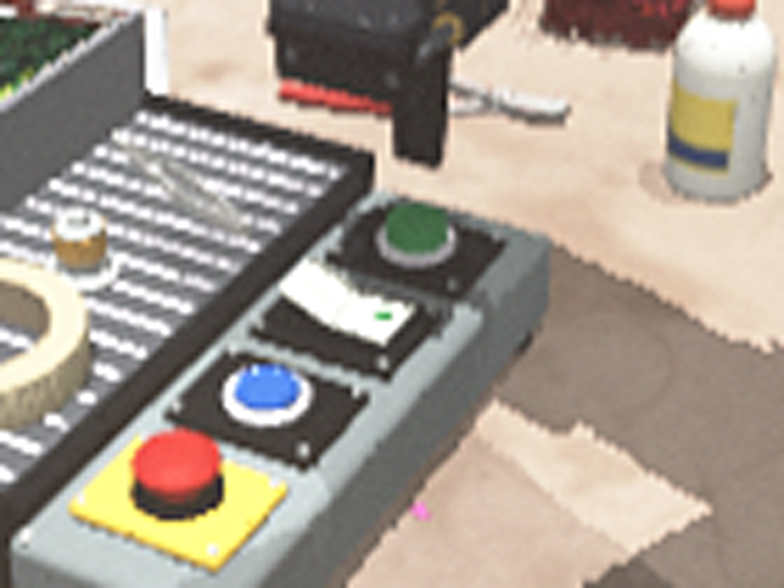

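The rocker is on (265–415,315), the blue button is down (265,385) and the red button is untouched. The fingers are above the green button (417,225), so I press and hold it.

```bash
python3 -m jog '[[0,0,15,0,-1],[0,0,15,0,-1],[0,0,5,0,-1],[0,0,3,0,-1],[0,0,3,0,-1],[0,0,2,0,-1],[0,0,2,0,-1],[0,0,0,0,-1],[0,0,0,0,-1]]';python3 -m jog '[[0,0,0,0,-1],[0,0,0,0,-1]]'
```

```text
time_s: 7.8
tool_pos: [0.5378, -0.1763, 0.076]
eef_rot: [1.0, -0.018, 0.001, 0.0]
contact_force: [-7.4, 8.3, 26.4]
grip_width: 0.0003
finger_force: 13.2
time_s: 8.0
tool_pos: [0.5378, -0.1763, 0.076]
eef_rot: [1.0, -0.018, 0.001, 0.0]
contact_force: [-6.4, 8.3, 26.3]
grip_width: 0.0004
finger_force: 13.2
```

```bash
python3 -c "from workcell import ticket;print(ticket.finish_job())"
```

```text
the job is handed in; nothing more can be done
None
```

The job is handed in: the rocker is on, the blue pump button is down, and the fingers are holding the green run button at its stop with about 26 N; the controls were pressed in order and red was never touched.

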